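# Clear the mould bench in the cheese cellar

### The arm

A 6-joint arm with a two-finger parallel gripper is mounted at the origin on the work surface. World frame = base frame: x ahead of the robot, y to its left, z up, the work surface at z = 0. Lengths are in m, angles in rad, forces in N, time in s.
With the tool pointing down it reaches from about 0.35 to 1 m from the base axis. Payload 7.1 kg.
Tool frame: the origin (TCP) lies at the very end of the fingers, on their centre line; the grasp point (between the pads) lies 19 mm behind it (grip_point_offset is the distance from the TCP to the grasp point, in m); z points along the fingers, y is the line along which they close (so a half turn about z gives the same grasp; the last joint's range is limited). The gripper opens to 85 mm and grips with 20 to 120 N. Pads are 22 mm wide; open, the fingers measure 114 mm over their backs; the gripper's body (76 mm by 85 mm) begins 54 mm behind the grasp point. The pads swing forward as they close: fully open they stand 13 mm farther back than shut.
Start: joints at [-0.019, 0.423, 1.63, -0, 1.089, -0.019], TCP at [0.625, 0, 0.231] pointing down, gripper open.
Joint ranges: [-3, 3], [-0.9, 2.11], [0.09, 2.58], [-1.31, 4.45], [0.11, 2.69], [-2.54, 2.54]. Speed limits (rad/s): [2.39, 2.39, 3.01, 3.14, 3.14, 3.14].

### API

Orientations are given as a unit quaternion [x, y, z, w].
In Python, from workcell import * gives the robot as it stands.
- The arm moves only by the tool jog_arm, never from a script. Its argument "steps" is a list of rows, each an object of numbers: "grip": the closure, from 0 (fully open) to 1 (shut); "dx", "dy", "dz": the shift along the tool's x, y, z in mm; "turn": the turn about the tool's z in rad. In form: [{"grip": .., "dx": .., "dy": .., "dz": .., "turn": ..}, ...]. A call has exactly 10 rows; each row is the pose to reach, as a shift and turn from the pose commanded when the call began, along the tool's axes at that moment; what a row does not reach only later rows make up. A row lasts 1/8 s, in which the tool goes at most 62.5 mm and 10.7 degrees, less where a joint would pass 70% of its speed; a pose out of reach is approached as far as the arm can. A call with a gripper value outside its range is refused whole. The fingers move at their own pace and stop on an object; "grip_force" is the grip in N (left out, the last holds). Time passes only in rows, so rows that repeat a pose let the fingers close, or fill a call up. It gives the time, the measured TCP pose, the force, the opening and the grip force at its end, in the units of the state.
- get_state(): the state, without advancing time (a new reading comes with each control period).
- get_image(name): name is "scene" or "side" or "wrist"; returns (picture, depth): 384x512x3 uint8, red, green, blue; 384x512 float32, m along the optical axis (not along the pixel's ray), 0 where there is no reading.
- camera_model(name): a dict with "intrinsics" (3x3 intrinsics, pixels), "world_from_camera" (4x4, takes a point from camera to world coordinates); the wrist camera has in their place "mount" (4x4, takes a point from camera to tool coordinates, whose origin is the TCP and whose axes are the flange's). Camera axes: x right, y down, z forward; pixel columns grow to the right and rows downward; lengths in m; the calibration is good to about 2 mm. A picture is of the moment at which its call begins: read the wrist's pose just before it. camera_model takes no time and is no camera call.
- finish_job(): hands the job in; it is judged then, once.
The state is a dict: "clock": time; "joint_positions": joint angles; "joint_velocities": joint speeds; "effort": joint torques, N m; "position": TCP position; "tcp_rot": TCP orientation; "ft_force": force on the tool from outside, world axes, zero at the start; "torque": the same for the moment, N m; "grip_width": opening from 0.0 (shut) to 1.0 (fully open); "gripper_force": force on a finger pad.
Only numpy, scipy, OpenCV 4.12 (cv2) and the standard library are available. Lean on these libraries where they do the work, as an engineer would, in place of code of your own. Each camera call takes 0.05 s, during which the arm holds its last target. There are 200 camera calls.

### The job

The moulds have been emptied: clear the bench. Before anything is stacked on the steel drainer, take the fresh cheese off it and stand it flat on the ageing board, in the gap between the two aged cheeses. Take the lids off the moulds that still have one and put them all in the steel tray, and nest all the moulds upright, each pushed fully home in the one below, as a single stack standing on the drainer; leave everything else where it is.

Things in the scene. Friction and masses are not known exactly. Their poses are not given: they have to be found in the camera images.
- mould_a: white plastic mould, a hollow tapered cup 92 mm high, open on top; origin: centre of underside, z up. Cone 42 mm wide below, 58 at 56 mm height; there a flat shoulder steps out to a straight collar 68 mm outside, 56 to 92 mm high (grip it). Mouth 62 mm. Fully home in another, its shoulder sits on that one's rim, 36 mm higher, 2 mm side play. About 0.1 kg. May start with a lid on.
- mould_b: white plastic mould, a hollow tapered cup 92 mm high, open on top; origin: centre of underside, z up. Cone 42 mm wide below, 58 at 56 mm height; there a flat shoulder steps out to a straight collar 68 mm outside, 56 to 92 mm high (grip it). Mouth 62 mm. Fully home in another, its shoulder sits on that one's rim, 36 mm higher, 2 mm side play. About 0.1 kg. May start with a lid on.
- mould_c: white plastic mould, a hollow tapered cup 92 mm high, open on top; origin: centre of underside, z up. Cone 42 mm wide below, 58 at 56 mm height; there a flat shoulder steps out to a straight collar 68 mm outside, 56 to 92 mm high (grip it). Mouth 62 mm. Fully home in another, its shoulder sits on that one's rim, 36 mm higher, 2 mm side play. About 0.1 kg. May start with a lid on.
- mould_d: white plastic mould, a hollow tapered cup 92 mm high, open on top; origin: centre of underside, z up. Cone 42 mm wide below, 58 at 56 mm height; there a flat shoulder steps out to a straight collar 68 mm outside, 56 to 92 mm high (grip it). Mouth 62 mm. Fully home in another, its shoulder sits on that one's rim, 36 mm higher, 2 mm side play. About 0.1 kg. Absent (None from the start) in some runs.
- mould_e: white plastic mould, a hollow tapered cup 92 mm high, open on top; origin: centre of underside, z up. Cone 42 mm wide below, 58 at 56 mm height; there a flat shoulder steps out to a straight collar 68 mm outside, 56 to 92 mm high (grip it). Mouth 62 mm. Fully home in another, its shoulder sits on that one's rim, 36 mm higher, 2 mm side play. About 0.1 kg. Absent (None from the start) in some runs.
- lid_a: white plastic lid, starts on mould_a: plug 54 mm wide, 10 mm deep, hangs in the mould's mouth; flange 66 mm wide, 8 mm thick, lies on the rim; on top a round knob 22 mm wide, 40 mm high (18 to 58 mm). Origin: centre of the plug's underside, z up; 0.09 kg. Absent (None from the start) in some runs.
- lid_b: white plastic lid, starts on mould_b: plug 54 mm wide, 10 mm deep, hangs in the mould's mouth; flange 66 mm wide, 8 mm thick, lies on the rim; on top a round knob 22 mm wide, 40 mm high (18 to 58 mm). Origin: centre of the plug's underside, z up; 0.09 kg. Absent (None from the start) in some runs.
- lid_c: white plastic lid, starts on mould_c: plug 54 mm wide, 10 mm deep, hangs in the mould's mouth; flange 66 mm wide, 8 mm thick, lies on the rim; on top a round knob 22 mm wide, 40 mm high (18 to 58 mm). Origin: centre of the plug's underside, z up; 0.09 kg. Absent (None from the start) in some runs.
- cheese: the fresh cheese: a pale wheel 64 mm across and 50 mm high, rounded edges, 0.14 to 0.24 kg, standing flat on the drainer. Origin: centre of its underside, z up.
- drainer: low slatted stainless drainer, 150 x 150 mm, top 15 mm above the bench, fixed. Origin: its centre at bench level, z up, x and y along its edges.
- tray: shallow stainless tray for the lids, open on top, 110 mm along its x by 260 mm along its y, 35 mm high, walls and floor 4 mm, fixed. Origin: centre of its underside.
- board: wooden ageing board, 150 mm along its x by 270 mm along its y, top 22 mm above the bench, fixed. Origin: its centre at bench level. An aged cheese stands on it 90 mm to either side of the centre, the gap between them is at the centre.
- aged_left: aged cheese on the board, darker, 64 mm across and 50 mm high, 90 mm along the board's +y from its centre; stays. Origin: centre of its underside.
- aged_right: the same at the board's other end (-y); stays. Origin: centre of its underside.
- salt_jar: glass salt jar with a steel cap, 58 mm across, 85 mm high, on the bench; stays. Origin: centre of its underside.
- brush: rind brush with a wooden handle, 190 mm long, lying near the robot; stays. Origin: middle of its length, at bench level; x towards the bristles.
- trier: cheese trier, a steel rod 125 mm long with a wooden cross handle 100 mm long, lying on the bench; stays. Origin: middle of the handle, at bench level; x along the rod.
- scoop: small steel scoop with a wooden handle, 220 mm long, lying at the right; stays. Origin: middle of its length, at bench level.

How it is judged:
By the outcome, as a careful person would: the job done as asked, in the order asked, and still so for the second after the job is handed in, with the robot touching nothing.
Of mould_d, mould_e only 1 to 2 are there at a start; the rules pass over those that are not, and their reading is None.
Of lid_a, lid_b, lid_c only 2 to 3 are there at a start; the rules pass over those that are not, and their reading is None.
At some moment in a run one of cheese may be knocked a few centimetres aside while the robot is not near it.
Once in a run the grip may slacken for a moment while it holds something.
It also fails if it takes over 210 s, if anything falls off the work surface, if the arm or the gripper's body presses on something with over 40 N, if the wrist force passes 120 N, or if a joint passes its speed limit or range.

## Working session

There is one attempt and no reset: what is moved stays moved. The work goes in short steps, Python scripts to look and compute and a tool call to move; the robot and the scene stay as the last step left them, time stands still between calls to the robot, and variables do not carry over. Pictures are saved under pics/ and viewed, at most 14 in all, crops included, and the job is handed in when it is done.

Besides the shell and the picture viewer there is one more tool, called after "Call:" as name(argument=value, ...) on one line, values as JSON. jog_arm: Moves the arm, as the interface text tells. Its arguments: {"type":"object","properties":{"steps":{"type":"array"},"grip_force":{"type":"number"}},"required":["steps"]}

```bash
mkdir -p pics; ls
cat > h.py <<'E'
from workcell import *
import numpy as np, cv2
from scipy.spatial.transform import Rotation as R
def world(name):
    s=get_state(); im,d=get_image(name); m=camera_model(name); K=np.array(m["intrinsics"])
    if name=="wrist":
        T=np.eye(4);T[:3,:3]=R.from_quat(s["tcp_rot"]).as_matrix();T[:3,3]=s["position"];T=T@np.array(m["mount"])
    else: T=np.array(m["world_from_camera"])
    v,u=np.mgrid[:384,:512]
    P=np.stack([(u-K[0,2])/K[0,0]*d,(v-K[1,2])/K[1,1]*d,d],-1)
    W=P@T[:3,:3].T+T[:3,3]; W[d<=0]=np.nan
    return im,d,W
E
python3 - <<'E'
from h import *
a=[]
for n in ("scene","side"):
    im,d,W=world(n); np.savez(n+".npz",im=im,W=W); a.append(im)
    cv2.imwrite(f"pics/{n}0.png",im[:,:,::-1])
    print(n,np.array(camera_model(n)["world_from_camera"]).round(3).tolist(),(d>0).mean())
s=get_state();print({k:np.round(v,3).tolist() for k,v in s.items()})
print(np.array(camera_model("wrist")["mount"]).round(3).tolist())
E
```

```text
pics
scene [[-0.546, 0.689, -0.477, 1.255], [0.838, 0.449, -0.311, 0.406], [-0.0, -0.57, -0.822, 1.322], [0.0, 0.0, 0.0, 1.0]] 0.996124267578125
side [[-0.959, -0.16, 0.233, 0.253], [-0.282, 0.53, -0.8, 0.938], [0.005, -0.833, -0.553, 0.758], [0.0, 0.0, 0.0, 1.0]] 0.99609375
{'clock': 0.1, 'joint_positions': [-0.019, 0.424, 1.631, 0.0, 1.089, -0.019], 'joint_velocities': [-0.0, -0.002, -0.002, -0.001, -0.001, 0.0], 'effort': [0.0, -55.842, -28.245, -0.0, 0.003, -0.0], 'position': [0.624, 0.0, 0.231], 'tcp_rot': [0.707, 0.707, -0.0, -0.001], 'ft_force': [0.381, 0.329, -0.577], 'torque': [0.039, -0.022, -0.003], 'gripper_force': 0.0, 'grip_width': 0.998}
[[-0.0, -0.955, -0.298, 0.076], [1.0, -0.0, -0.0, -0.0], [0.0, -0.298, 0.955, -0.143], [0.0, 0.0, 0.0, 1.0]]
```

View pics/scene0.png

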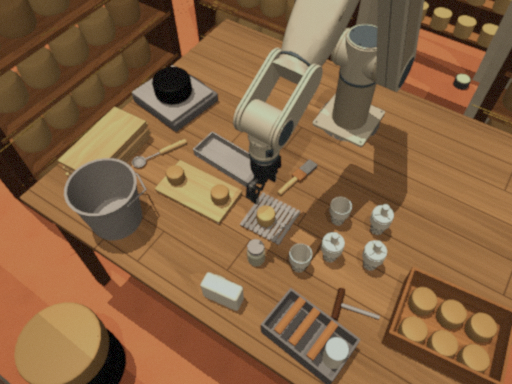

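View pics/side0.png

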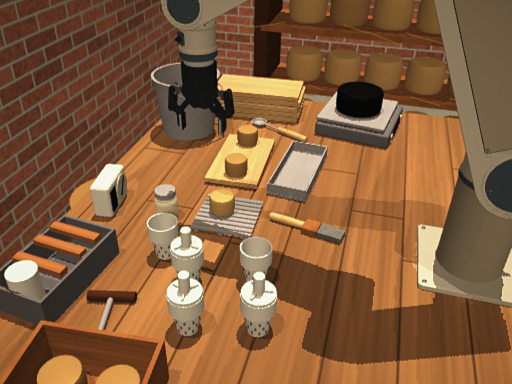

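Run:
```python
from h import *
for n in ("scene","side"):
    z=np.load(n+".npz"); W=z["W"];im=z["im"].astype(int)
    print(n)
    for lo,hi in ((.011,.03),(.03,.06),(.06,.08),(.08,.097),(.097,.115),(.115,.17)):
        m=((W[...,2]>lo)&(W[...,2]<hi)&(W[...,0]>.25)).astype(np.uint8)
        c,l,st,ce=cv2.connectedComponentsWithStats(m)
        for i in range(1,c):
            if st[i,4]<60: continue
            q=W[l==i]; p0,p1=np.percentile(q,2,0),np.percentile(q,98,0)
            print(lo,hi,"px",ce[i].round().astype(int),st[i,4],"min",p0.round(3),"max",p1.round(3),"rgb",im[l==i].mean(0).astype(int))
```

```text
scene
0.011 0.03 px [62 40] 129 min [ 0.251 -1.353  0.011] max [ 0.324 -1.278  0.021] rgb [112  86  51]
0.011 0.03 px [35 58] 268 min [ 0.374 -1.354  0.011] max [ 0.508 -1.277  0.022] rgb [111  85  50]
0.011 0.03 px [ 7 80] 172 min [ 0.557 -1.35   0.011] max [ 0.65  -1.277  0.019] rgb [110  85  49]
0.011 0.03 px [174 116] 242 min [ 0.263 -0.764  0.011] max [ 0.437 -0.502  0.029] rgb [61 53 46]
0.011 0.03 px [136 148] 103 min [ 0.51  -0.598  0.012] max [ 0.66  -0.585  0.029] rgb [101  77  49]
0.011 0.03 px [222 145] 188 min [ 0.379 -0.402  0.011] max [ 0.468 -0.222  0.03 ] rgb [92 85 76]
0.011 0.03 px [172 146] 121 min [ 0.459 -0.51   0.011] max [ 0.556 -0.461  0.026] rgb [172 145  95]
0.011 0.03 px [220 168] 162 min [ 0.485 -0.394  0.011] max [ 0.505 -0.157  0.029] rgb [87 79 69]
0.011 0.03 px [198 193] 2207 min [ 0.542 -0.407  0.014] max [ 0.691 -0.148  0.029] rgb [183 162 107]
0.011 0.03 px [298 175] 375 min [ 0.285 -0.043  0.012] max [0.466 0.009 0.026] rgb [151 122  87]
0.011 0.03 px [108 202] 288 min [ 0.772 -0.536  0.011] max [ 0.884 -0.472  0.03 ] rgb [117 109  98]
0.011 0.03 
[... 18663 characters left out ...]
8 -1.187  0.168] rgb [91 51 25]
0.115 0.17 px [171  78] 276 min [ 0.901 -0.533  0.121] max [ 0.949 -0.449  0.17 ] rgb [96 86 75]
0.115 0.17 px [359  93] 810 min [ 0.254 -0.686  0.116] max [ 0.38  -0.555  0.14 ] rgb [13 11 11]
0.115 0.17 px [162  97] 175 min [ 0.872 -0.392  0.117] max [ 0.933 -0.348  0.169] rgb [89 79 69]
0.115 0.17 px [180  99] 70 min [ 0.817 -0.359  0.131] max [ 0.841 -0.346  0.168] rgb [94 83 73]
0.115 0.17 px [185 234] 153 min [0.571 0.219 0.117] max [0.591 0.238 0.142] rgb [187 177 154]
0.115 0.17 px [183 280] 195 min [0.526 0.339 0.116] max [0.545 0.358 0.143] rgb [190 181 158]
0.115 0.17 px [259 281] 195 min [0.395 0.302 0.116] max [0.415 0.322 0.142] rgb [190 180 157]
```

The scene view shows the following:
- Five moulds: two open at px (340,208) and (300,255), three lidded at (382,215), (332,243) and (375,250).
- The fresh cheese sits on the drainer at px (265,213).
- The board gap is at about px (197,185), with the tray at (222,158).

The side view agrees. Averaging the two views gives cheese (0.588,-0.014), drainer (0.570,-0.008) and board centre (0.614,-0.278) with yaw about 0.1.

I'll hover over the cheese and refine with the wrist camera.

Call:
jog_arm(steps=[{"grip":0,"dx":-8,"dy":-18,"dz":0,"turn":0},{"grip":0,"dx":-15,"dy":-36,"dz":20,"turn":0},{"grip":0,"dx":-15,"dy":-36,"dz":50,"turn":0},{"grip":0,"dx":-15,"dy":-36,"dz":80,"turn":0},{"grip":0,"dx":-15,"dy":-36,"dz":80,"turn":0},{"grip":0,"dx":-15,"dy":-36,"dz":80,"turn":0},{"grip":0,"dx":-15,"dy":-36,"dz":80,"turn":0},{"grip":0,"dx":-15,"dy":-36,"dz":80,"turn":0},{"grip":0,"dx":-15,"dy":-36,"dz":80,"turn":0},{"grip":0,"dx":-15,"dy":-36,"dz":80,"turn":0}], grip_force=40)

```text
clock: 1.35
position: [0.5891, -0.015, 0.1515]
tcp_rot: [0.707, 0.707, 0.0, 0.0]
ft_force: [0.4, 0.1, -0.1]
grip_width: 0.997
gripper_force: 0.0
```

```bash
cat >> h.py <<'E'
def blobs(name,boxes,lo,hi,minpx=40,col=None):
    "boxes: (x0,x1,y0,y1); prints circle fit of points in height band"
    im,d,W=world(name); x,y,z=np.moveaxis(W,-1,0)
    for b in boxes:
        m=(x>b[0])&(x<b[1])&(y>b[2])&(y<b[3])&(z>lo)&(z<hi)
        if m.sum()<minpx: print(name,b,"none",m.sum()); continue
        c,r=cv2.minEnclosingCircle(W[m][:,:2].astype(np.float32))
        p=np.percentile(W[m],[1,99],axis=0)
        print(name,"n",m.sum(),"circ",np.round(c,4),round(r,4),"bbox mid",p.mean(0).round(4),"size",(p[1]-p[0]).round(3),"ztop",p[1,2].round(4))
    return im,W
E
python3 - <<'E'
from h import *
s=get_state();print(s["clock"],s["position"].round(4) if hasattr(s["position"],'round') else s["position"],s["grip_width"])
im,W=blobs("wrist",[(.53,.65,-.08,.05)],.055,.08)
cv2.imwrite("pics/w1.png",im[:,:,::-1])
E
```

```text
1.35 [ 0.5891 -0.015   0.1515] 0.9974472979885739
wrist n 3595 circ [ 0.5858 -0.0153] 0.0317 bbox mid [ 0.5859 -0.0143  0.0611] size [0.057 0.057 0.011] ztop 0.0665
```

View pics/w1.png

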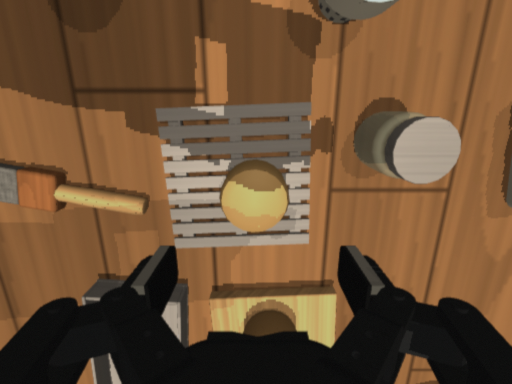

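The wrist view shows the cheese centred between the fingers at px (255,195), on the drainer at px (235,175). It measures (0.586,-0.015), top 0.066, so I'll grasp it.

Call:
jog_arm(steps=[{"grip":0,"dx":0,"dy":-3,"dz":40,"turn":0},{"grip":0,"dx":0,"dy":-3,"dz":80,"turn":0},{"grip":0,"dx":0,"dy":-3,"dz":115,"turn":0},{"grip":0,"dx":0,"dy":-3,"dz":135,"turn":0},{"grip":0,"dx":0,"dy":-3,"dz":135,"turn":0},{"grip":0.5,"dx":0,"dy":-3,"dz":135,"turn":0},{"grip":0.5,"dx":0,"dy":-3,"dz":135,"turn":0},{"grip":0.5,"dx":0,"dy":-3,"dz":135,"turn":0},{"grip":0.5,"dx":0,"dy":-3,"dz":135,"turn":0},{"grip":0.5,"dx":0,"dy":-3,"dz":135,"turn":0}])

```text
clock: 2.65
position: [0.5871, -0.015, 0.0179]
tcp_rot: [0.707, 0.707, 0.001, 0.001]
ft_force: [-1.0, -0.0, 6.6]
grip_width: 0.74
gripper_force: 44.6
```

Call:
jog_arm(steps=[{"grip":0.5,"dx":0,"dy":0,"dz":-50,"turn":0},{"grip":0.5,"dx":0,"dy":0,"dz":-110,"turn":0},{"grip":0.5,"dx":-40,"dy":4,"dz":-120,"turn":0},{"grip":0.5,"dx":-90,"dy":9,"dz":-120,"turn":0},{"grip":0.5,"dx":-140,"dy":14,"dz":-120,"turn":0},{"grip":0.5,"dx":-190,"dy":19,"dz":-120,"turn":0},{"grip":0.5,"dx":-235,"dy":24,"dz":-120,"turn":0},{"grip":0.5,"dx":-262,"dy":26,"dz":-120,"turn":0},{"grip":0.5,"dx":-262,"dy":26,"dz":-120,"turn":0},{"grip":0.5,"dx":-262,"dy":26,"dz":-120,"turn":0}])

```text
clock: 3.9
position: [0.6116, -0.2759, 0.136]
tcp_rot: [0.707, 0.707, -0.0, -0.001]
ft_force: [0.1, 0.3, -2.1]
grip_width: 0.741
gripper_force: 46.0
```

Run:
```python
from h import *
s=get_state();print(np.round(s["position"],4),s["grip_width"])
im,W=blobs("wrist",[(.53,.70,-.225,-.13),(.53,.70,-.44,-.325)],.06,.08)
for n in ("scene","side"): blobs(n,[(.53,.70,-.225,-.13),(.53,.70,-.44,-.325)],.06,.08)
cv2.imwrite("pics/w2.png",im[:,:,::-1])
```

```text
[ 0.6116 -0.2759  0.136 ] 0.7414468594725075
wrist n 6055 circ [ 0.6033 -0.1911] 0.0319 bbox mid [ 0.6035 -0.1911  0.0679] size [0.058 0.057 0.012] ztop 0.0737
wrist (0.53, 0.7, -0.44, -0.325) none 0
scene n 241 circ [ 0.6055 -0.1914] 0.0333 bbox mid [ 0.607  -0.1898  0.0692] size [0.057 0.058 0.018] ztop 0.0781
scene n 185 circ [ 0.6244 -0.372 ] 0.0341 bbox mid [ 0.6282 -0.3682  0.0688] size [0.049 0.059 0.017] ztop 0.0772
side n 258 circ [ 0.6024 -0.1894] 0.0344 bbox mid [ 0.6024 -0.1863  0.068 ] size [0.058 0.057 0.015] ztop 0.0757
side n 187 circ [ 0.6231 -0.3652] 0.0322 bbox mid [ 0.6217 -0.3627  0.0681] size [0.06  0.053 0.016] ztop 0.0759
```

View pics/w2.png

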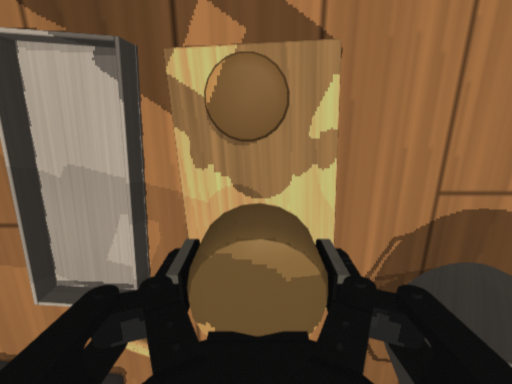

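The wrist view shows the near aged cheese at px (247,97), measured (0.6035,-0.191), with the held cheese at px (258,270). The gap centre works out at (0.6125,-0.2805), so I'll lower it there.

Call:
jog_arm(steps=[{"grip":0.5,"dx":-4,"dy":1,"dz":30,"turn":0},{"grip":0.5,"dx":-4,"dy":1,"dz":65,"turn":0},{"grip":0.5,"dx":-4,"dy":1,"dz":95,"turn":0},{"grip":0.5,"dx":-4,"dy":1,"dz":105,"turn":0},{"grip":0.5,"dx":-4,"dy":1,"dz":110,"turn":0},{"grip":0.5,"dx":-4,"dy":1,"dz":110,"turn":0},{"grip":0,"dx":-4,"dy":1,"dz":110,"turn":0},{"grip":0,"dx":-4,"dy":1,"dz":110,"turn":0},{"grip":0,"dx":-4,"dy":1,"dz":110,"turn":0},{"grip":0,"dx":-4,"dy":1,"dz":110,"turn":0}])

```text
clock: 5.3
position: [0.6131, -0.2811, 0.0266]
tcp_rot: [0.707, 0.707, 0.0, 0.0]
ft_force: [-0.3, -0.1, 1.0]
grip_width: 1.003
gripper_force: 0.0
```

Call:
jog_arm(steps=[{"grip":0,"dx":0,"dy":0,"dz":-40,"turn":0},{"grip":0,"dx":0,"dy":0,"dz":-100,"turn":0},{"grip":0,"dx":0,"dy":0,"dz":-160,"turn":0},{"grip":0,"dx":0,"dy":-40,"dz":-210,"turn":0},{"grip":0,"dx":0,"dy":-80,"dz":-230,"turn":0},{"grip":0,"dx":0,"dy":-120,"dz":-230,"turn":0},{"grip":0,"dx":0,"dy":-120,"dz":-230,"turn":0},{"grip":0,"dx":0,"dy":-120,"dz":-230,"turn":0},{"grip":0,"dx":0,"dy":-120,"dz":-230,"turn":0},{"grip":0,"dx":0,"dy":-120,"dz":-230,"turn":0}])

```text
clock: 6.55
position: [0.4936, -0.2809, 0.2559]
tcp_rot: [0.707, 0.707, -0.0, -0.0]
ft_force: [-0.3, 0.6, -0.6]
grip_width: 0.999
gripper_force: 0.0
```

Run:
```python
from h import *
s=get_state();print(np.round(s["position"],4),s["grip_width"])
im,W=blobs("wrist",[(.56,.67,-.225,-.15),(.56,.67,-.32,-.24)],.06,.08)
for n in ("scene","side"): blobs(n,[(.56,.67,-.32,-.24)],.06,.08)
x,y,z=np.moveaxis(W,-1,0)
m=((z>.026)&(z<.045)&(x>.33)&(x<.53)&(y>-.5)&(y<-.08))
print("tray",m.sum(),cv2.minAreaRect(W[m][:,:2].astype(np.float32)))
cv2.imwrite("pics/w3.png",im[:,:,::-1])
```

```text
[ 0.4936 -0.2809  0.2559] 0.9985838264911363
wrist n 2547 circ [ 0.603  -0.1911] 0.032 bbox mid [ 0.6014 -0.1912  0.0676] size [0.057 0.058 0.012] ztop 0.0737
wrist n 2020 circ [ 0.6133 -0.2817] 0.032 bbox mid [ 0.6117 -0.2804  0.0673] size [0.057 0.057 0.013] ztop 0.0736
scene n 225 circ [ 0.6176 -0.2818] 0.0328 bbox mid [ 0.6173 -0.2809  0.0693] size [0.058 0.057 0.016] ztop 0.0775
side n 225 circ [ 0.6163 -0.2813] 0.0342 bbox mid [ 0.6134 -0.2787  0.0677] size [0.059 0.059 0.015] ztop 0.0752
tray 2234 ((0.4387145936489105, -0.26939380168914795), (0.26025626063346863, 0.11025100201368332), 86.18467712402344)
```

View pics/w3.png

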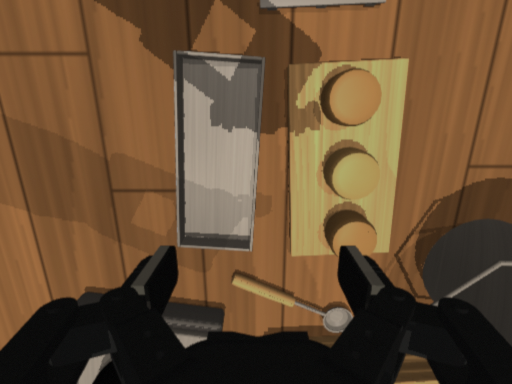

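The wrist view shows the fresh cheese centred in the gap at px (354,175), between the aged ones at (354,97) and (354,235). The tray is empty, centred at px (218,150), which is (0.4387,-0.2694). Next, lid B.

Call:
jog_arm(steps=[{"grip":0.2,"dx":50,"dy":10,"dz":0,"turn":0},{"grip":0.2,"dx":108,"dy":20,"dz":0,"turn":0},{"grip":0.2,"dx":168,"dy":30,"dz":0,"turn":0},{"grip":0.2,"dx":228,"dy":40,"dz":0,"turn":0},{"grip":0.2,"dx":288,"dy":50,"dz":0,"turn":0},{"grip":0.2,"dx":348,"dy":60,"dz":0,"turn":0},{"grip":0.2,"dx":405,"dy":70,"dz":0,"turn":0},{"grip":0.2,"dx":450,"dy":80,"dz":20,"turn":0},{"grip":0.2,"dx":450,"dy":85,"dz":30,"turn":0},{"grip":0.2,"dx":450,"dy":85,"dz":30,"turn":0}])

```text
clock: 7.95
position: [0.5775, 0.1687, 0.2252]
tcp_rot: [0.707, 0.707, -0.001, -0.0]
ft_force: [0.3, 0.1, 0.1]
grip_width: 0.796
gripper_force: 0.0
```

Run:
```python
from h import *
s=get_state();print(np.round(s["position"],4),s["grip_width"])
bx=[(.53,.63,.18,.27),(.48,.59,.3,.4),(.36,.46,.26,.36)]
blobs("wrist",bx,.095,.115); blobs("wrist",bx,.116,.15,20)
bx=[(.39,.5,.13,.24),(.61,.72,.11,.21)]
im,W=blobs("wrist",bx,.08,.1)
```

```text
[0.5775 0.1687 0.2252] 0.796391978065015
wrist n 3225 circ [0.5804 0.2262] 0.0329 bbox mid [0.5805 0.2264 0.1022] size [0.061 0.061 0.008] ztop 0.106
wrist n 1357 circ [0.5364 0.3324] 0.0292 bbox mid [0.5363 0.3232 0.1004] size [0.054 0.018 0.01 ] ztop 0.1051
wrist n 3615 circ [0.4053 0.3103] 0.0337 bbox mid [0.4072 0.3056 0.1047] size [0.06  0.052 0.018] ztop 0.1135
wrist n 560 circ [0.5804 0.2263] 0.011 bbox mid [0.5804 0.2267 0.1342] size [0.02  0.02  0.015] ztop 0.1417
wrist (0.48, 0.59, 0.3, 0.4) none 0
wrist n 1421 circ [0.4055 0.3105] 0.0118 bbox mid [0.4062 0.3098 0.129 ] size [0.02  0.019 0.025] ztop 0.1416
wrist n 1402 circ [0.445  0.1828] 0.0345 bbox mid [0.4452 0.1835 0.0868] size [0.066 0.066 0.013] ztop 0.0935
wrist n 1184 circ [0.6645 0.1602] 0.0344 bbox mid [0.6641 0.161  0.0869] size [0.066 0.066 0.013] ztop 0.0935
```

Call:
jog_arm(steps=[{"grip":0.2,"dx":40,"dy":2,"dz":0,"turn":0},{"grip":0.2,"dx":58,"dy":3,"dz":20,"turn":0},{"grip":0.2,"dx":58,"dy":3,"dz":60,"turn":0},{"grip":0.2,"dx":58,"dy":3,"dz":100,"turn":0},{"grip":0.2,"dx":58,"dy":3,"dz":119,"turn":0},{"grip":0.2,"dx":58,"dy":3,"dz":119,"turn":0},{"grip":0.9,"dx":58,"dy":3,"dz":119,"turn":0},{"grip":0.9,"dx":58,"dy":3,"dz":119,"turn":0},{"grip":0.9,"dx":58,"dy":3,"dz":119,"turn":0},{"grip":0.9,"dx":58,"dy":3,"dz":119,"turn":0}])

```text
clock: 9.35
position: [0.5814, 0.2273, 0.1087]
tcp_rot: [0.707, 0.707, 0.001, 0.0]
ft_force: [-1.6, -0.1, 7.3]
grip_width: 0.243
gripper_force: 38.9
```

Call:
jog_arm(steps=[{"grip":0.9,"dx":0,"dy":0,"dz":-30,"turn":0},{"grip":0.9,"dx":0,"dy":0,"dz":-80,"turn":0},{"grip":0.9,"dx":-40,"dy":-10,"dz":-110,"turn":0},{"grip":0.9,"dx":-95,"dy":-25,"dz":-110,"turn":0},{"grip":0.9,"dx":-150,"dy":-40,"dz":-110,"turn":0},{"grip":0.9,"dx":-205,"dy":-55,"dz":-110,"turn":0},{"grip":0.9,"dx":-260,"dy":-70,"dz":-110,"turn":0},{"grip":0.9,"dx":-315,"dy":-85,"dz":-110,"turn":0},{"grip":0.9,"dx":-360,"dy":-98,"dz":-110,"turn":0},{"grip":0.9,"dx":-400,"dy":-110,"dz":-110,"turn":0}])

```text
clock: 10.6
position: [0.4704, -0.1747, 0.2178]
tcp_rot: [0.707, 0.707, 0.0, 0.001]
ft_force: [0.2, -0.4, -0.3]
grip_width: 0.244
gripper_force: 39.4
```

Call:
jog_arm(steps=[{"grip":0.9,"dx":-50,"dy":-10,"dz":0,"turn":0},{"grip":0.9,"dx":-100,"dy":-20,"dz":0,"turn":0},{"grip":0.9,"dx":-150,"dy":-32,"dz":20,"turn":0},{"grip":0.9,"dx":-174,"dy":-37,"dz":60,"turn":0},{"grip":0.9,"dx":-174,"dy":-37,"dz":110,"turn":0},{"grip":0.9,"dx":-174,"dy":-37,"dz":155,"turn":0},{"grip":0.9,"dx":-174,"dy":-37,"dz":180,"turn":0},{"grip":0.9,"dx":-174,"dy":-37,"dz":187,"turn":0},{"grip":0.9,"dx":-174,"dy":-37,"dz":187,"turn":0},{"grip":0.9,"dx":-174,"dy":-37,"dz":187,"turn":0}])

```text
clock: 11.85
position: [0.4346, -0.3474, 0.0313]
tcp_rot: [0.707, 0.707, 0.0, 0.001]
ft_force: [0.5, -0.0, -0.5]
grip_width: 0.248
gripper_force: 39.5
```

Release, then lift away towards lid C.

Call:
jog_arm(steps=[{"grip":0.55,"dx":0,"dy":0,"dz":0,"turn":0},{"grip":0.55,"dx":0,"dy":0,"dz":0,"turn":0},{"grip":0.55,"dx":0,"dy":0,"dz":0,"turn":0},{"grip":0.55,"dx":0,"dy":0,"dz":-40,"turn":0},{"grip":0.4,"dx":0,"dy":0,"dz":-100,"turn":0},{"grip":0.3,"dx":40,"dy":5,"dz":-150,"turn":0},{"grip":0.3,"dx":100,"dy":15,"dz":-180,"turn":0},{"grip":0.3,"dx":160,"dy":25,"dz":-185,"turn":0},{"grip":0.3,"dx":220,"dy":35,"dz":-185,"turn":0},{"grip":0.3,"dx":280,"dy":45,"dz":-185,"turn":0}])

```text
clock: 13.1
position: [0.4789, -0.0667, 0.2158]
tcp_rot: [0.707, 0.707, 0.0, 0.001]
ft_force: [0.6, -0.1, 0.7]
grip_width: 0.698
gripper_force: 0.0
```

Call:
jog_arm(steps=[{"grip":0.2,"dx":55,"dy":8,"dz":0,"turn":0},{"grip":0.2,"dx":115,"dy":16,"dz":0,"turn":0},{"grip":0.2,"dx":175,"dy":24,"dz":0,"turn":0},{"grip":0.2,"dx":235,"dy":32,"dz":0,"turn":0},{"grip":0.2,"dx":295,"dy":40,"dz":0,"turn":0},{"grip":0.2,"dx":350,"dy":48,"dz":0,"turn":0},{"grip":0.2,"dx":395,"dy":55,"dz":0,"turn":0},{"grip":0.2,"dx":413,"dy":57,"dz":10,"turn":0},{"grip":0.2,"dx":413,"dy":57,"dz":30,"turn":0},{"grip":0.2,"dx":413,"dy":57,"dz":50,"turn":0}])

```text
clock: 14.35
position: [0.5349, 0.3426, 0.1632]
tcp_rot: [0.707, 0.707, -0.001, -0.0]
ft_force: [-0.5, -1.0, -1.3]
grip_width: 0.794
gripper_force: 0.0
```

Call:
jog_arm(steps=[{"grip":0.2,"dx":1,"dy":0,"dz":25,"turn":0},{"grip":0.2,"dx":1,"dy":0,"dz":50,"turn":0},{"grip":0.2,"dx":1,"dy":0,"dz":57,"turn":0},{"grip":0.2,"dx":1,"dy":0,"dz":57,"turn":0},{"grip":0.9,"dx":1,"dy":0,"dz":57,"turn":0},{"grip":0.9,"dx":1,"dy":0,"dz":57,"turn":0},{"grip":0.9,"dx":1,"dy":0,"dz":57,"turn":0},{"grip":0.9,"dx":1,"dy":0,"dz":57,"turn":0},{"grip":0.9,"dx":1,"dy":0,"dz":40,"turn":0},{"grip":0.9,"dx":1,"dy":0,"dz":-10,"turn":0}])

```text
clock: 15.6
position: [0.534, 0.3444, 0.174]
tcp_rot: [0.707, 0.707, -0.003, -0.001]
ft_force: [1.3, -0.3, -0.5]
grip_width: 0.243
gripper_force: 39.2
```

Call:
jog_arm(steps=[{"grip":0.9,"dx":0,"dy":0,"dz":-40,"turn":0},{"grip":0.9,"dx":-35,"dy":-6,"dz":-45,"turn":0},{"grip":0.9,"dx":-90,"dy":-15,"dz":-45,"turn":0},{"grip":0.9,"dx":-150,"dy":-24,"dz":-45,"turn":0},{"grip":0.9,"dx":-210,"dy":-33,"dz":-45,"turn":0},{"grip":0.9,"dx":-270,"dy":-42,"dz":-45,"turn":0},{"grip":0.9,"dx":-330,"dy":-51,"dz":-45,"turn":0},{"grip":0.9,"dx":-390,"dy":-60,"dz":-45,"turn":0},{"grip":0.9,"dx":-445,"dy":-70,"dz":-45,"turn":0},{"grip":0.9,"dx":-490,"dy":-78,"dz":-45,"turn":0}])

```text
clock: 16.85
position: [0.4573, -0.1466, 0.2213]
tcp_rot: [0.707, 0.707, 0.0, 0.001]
ft_force: [0.9, -1.0, -1.0]
grip_width: 0.242
gripper_force: 39.3
```

Call:
jog_arm(steps=[{"grip":0.9,"dx":-50,"dy":-8,"dz":0,"turn":0},{"grip":0.9,"dx":-100,"dy":-16,"dz":10,"turn":0},{"grip":0.9,"dx":-122,"dy":-19,"dz":40,"turn":0},{"grip":0.9,"dx":-122,"dy":-19,"dz":90,"turn":0},{"grip":0.9,"dx":-122,"dy":-19,"dz":140,"turn":0},{"grip":0.9,"dx":-122,"dy":-19,"dz":175,"turn":0},{"grip":0.9,"dx":-122,"dy":-19,"dz":189,"turn":0},{"grip":0.9,"dx":-122,"dy":-19,"dz":189,"turn":0},{"grip":0.9,"dx":-122,"dy":-19,"dz":189,"turn":0},{"grip":0.9,"dx":-122,"dy":-19,"dz":189,"turn":0}])

```text
clock: 18.1
position: [0.4395, -0.267, 0.0324]
tcp_rot: [0.707, 0.707, 0.0, 0.001]
ft_force: [0.3, 0.4, -1.1]
grip_width: 0.249
gripper_force: 41.6
```

Call:
jog_arm(steps=[{"grip":0.55,"dx":0,"dy":0,"dz":1,"turn":0},{"grip":0.55,"dx":0,"dy":0,"dz":1,"turn":0},{"grip":0.55,"dx":0,"dy":0,"dz":1,"turn":0},{"grip":0.55,"dx":0,"dy":0,"dz":-40,"turn":0},{"grip":0.4,"dx":0,"dy":0,"dz":-100,"turn":0},{"grip":0.3,"dx":40,"dy":0,"dz":-150,"turn":0},{"grip":0.3,"dx":100,"dy":0,"dz":-180,"turn":0},{"grip":0.3,"dx":160,"dy":0,"dz":-185,"turn":0},{"grip":0.3,"dx":220,"dy":0,"dz":-185,"turn":0},{"grip":0.3,"dx":280,"dy":0,"dz":-185,"turn":0}])

```text
clock: 19.35
position: [0.4385, 0.0153, 0.2168]
tcp_rot: [0.707, 0.707, 0.0, 0.0]
ft_force: [0.3, -0.5, -0.2]
grip_width: 0.705
gripper_force: 0.0
```

Call:
jog_arm(steps=[{"grip":0.2,"dx":50,"dy":-6,"dz":0,"turn":0},{"grip":0.2,"dx":105,"dy":-12,"dz":0,"turn":0},{"grip":0.2,"dx":160,"dy":-18,"dz":0,"turn":0},{"grip":0.2,"dx":215,"dy":-24,"dz":0,"turn":0},{"grip":0.2,"dx":265,"dy":-29,"dz":0,"turn":0},{"grip":0.2,"dx":295,"dy":-33,"dz":0,"turn":0},{"grip":0.2,"dx":295,"dy":-33,"dz":10,"turn":0},{"grip":0.2,"dx":295,"dy":-33,"dz":30,"turn":0},{"grip":0.2,"dx":295,"dy":-33,"dz":50,"turn":0},{"grip":0.2,"dx":295,"dy":-33,"dz":50,"turn":0}])

```text
clock: 20.6
position: [0.4046, 0.3067, 0.1647]
tcp_rot: [0.707, 0.707, -0.002, -0.0]
ft_force: [0.5, -0.2, -0.8]
grip_width: 0.801
gripper_force: 0.0
```

Call:
jog_arm(steps=[{"grip":0.2,"dx":2,"dy":1,"dz":25,"turn":0},{"grip":0.2,"dx":2,"dy":1,"dz":50,"turn":0},{"grip":0.2,"dx":2,"dy":1,"dz":57,"turn":0},{"grip":0.2,"dx":2,"dy":1,"dz":57,"turn":0},{"grip":0.9,"dx":2,"dy":1,"dz":57,"turn":0},{"grip":0.9,"dx":2,"dy":1,"dz":57,"turn":0},{"grip":0.9,"dx":2,"dy":1,"dz":57,"turn":0},{"grip":0.9,"dx":2,"dy":1,"dz":57,"turn":0},{"grip":0.9,"dx":2,"dy":1,"dz":40,"turn":0},{"grip":0.9,"dx":2,"dy":1,"dz":-10,"turn":0}])

```text
clock: 21.85
position: [0.4054, 0.3095, 0.176]
tcp_rot: [0.707, 0.707, -0.002, -0.0]
ft_force: [0.2, 0.8, -0.5]
grip_width: 0.246
gripper_force: 39.3
```

Call:
jog_arm(steps=[{"grip":0.9,"dx":0,"dy":0,"dz":-40,"turn":0},{"grip":0.9,"dx":-35,"dy":3,"dz":-45,"turn":0},{"grip":0.9,"dx":-90,"dy":7,"dz":-45,"turn":0},{"grip":0.9,"dx":-145,"dy":11,"dz":-45,"turn":0},{"grip":0.9,"dx":-200,"dy":16,"dz":-45,"turn":0},{"grip":0.9,"dx":-255,"dy":20,"dz":-45,"turn":0},{"grip":0.9,"dx":-310,"dy":24,"dz":-45,"turn":0},{"grip":0.9,"dx":-365,"dy":29,"dz":-45,"turn":0},{"grip":0.9,"dx":-420,"dy":33,"dz":-45,"turn":0},{"grip":0.9,"dx":-470,"dy":37,"dz":-45,"turn":0}])

```text
clock: 23.1
position: [0.4438, -0.1617, 0.2225]
tcp_rot: [0.707, 0.707, 0.0, 0.001]
ft_force: [0.9, 0.7, -1.1]
grip_width: 0.244
gripper_force: 39.4
```

Call:
jog_arm(steps=[{"grip":0.9,"dx":-27,"dy":1,"dz":0,"turn":0},{"grip":0.9,"dx":-27,"dy":1,"dz":30,"turn":0},{"grip":0.9,"dx":-27,"dy":1,"dz":80,"turn":0},{"grip":0.9,"dx":-27,"dy":1,"dz":130,"turn":0},{"grip":0.9,"dx":-27,"dy":1,"dz":170,"turn":0},{"grip":0.9,"dx":-27,"dy":1,"dz":190,"turn":0},{"grip":0.9,"dx":-27,"dy":1,"dz":190,"turn":0},{"grip":0.9,"dx":-27,"dy":1,"dz":190,"turn":0},{"grip":0.9,"dx":-27,"dy":1,"dz":190,"turn":0},{"grip":0.9,"dx":-27,"dy":1,"dz":190,"turn":0}])

```text
clock: 24.35
position: [0.4452, -0.1867, 0.032]
tcp_rot: [0.707, 0.707, 0.0, 0.001]
ft_force: [-0.0, -0.1, -1.1]
grip_width: 0.246
gripper_force: 43.2
```

Call:
jog_arm(steps=[{"grip":0.55,"dx":0,"dy":0,"dz":1,"turn":0},{"grip":0.55,"dx":0,"dy":0,"dz":1,"turn":0},{"grip":0.55,"dx":0,"dy":0,"dz":1,"turn":0},{"grip":0.55,"dx":0,"dy":0,"dz":-40,"turn":0},{"grip":0.4,"dx":0,"dy":0,"dz":-100,"turn":0},{"grip":0.1,"dx":40,"dy":25,"dz":-150,"turn":0},{"grip":0,"dx":90,"dy":55,"dz":-180,"turn":0},{"grip":0,"dx":140,"dy":90,"dz":-185,"turn":0},{"grip":0,"dx":190,"dy":120,"dz":-185,"turn":0},{"grip":0,"dx":240,"dy":150,"dz":-185,"turn":0}])

```text
clock: 25.6
position: [0.5956, 0.0554, 0.2167]
tcp_rot: [0.707, 0.707, 0.0, 0.0]
ft_force: [1.0, -1.2, -0.0]
grip_width: 0.997
gripper_force: 0.0
```

Run:
```python
from h import *
s=get_state();print(np.round(s["position"],4),s["grip_width"])
bx=[(.39,.5,.13,.24),(.61,.72,.11,.21),(.53,.63,.18,.27),(.48,.59,.3,.4),(.36,.46,.26,.36)]
for n in ("scene","side"): 
    im,W=blobs(n,bx,.08,.1)
    blobs(n,[(.56,.67,-.32,-.24)],.06,.08)
    blobs(n,[(.38,.5,-.24,-.13),(.38,.5,-.32,-.225),(.38,.5,-.4,-.31)],.045,.1,20)
    cv2.imwrite(f"pics/{n}1.png",im[:,:,::-1])
```

```text
[0.5956 0.0554 0.2167] 0.9972735876830527
scene n 149 circ [0.4476 0.1808] 0.0372 bbox mid [0.4475 0.1822 0.088 ] size [0.068 0.065 0.015] ztop 0.0957
scene n 146 circ [0.6527 0.173 ] 0.0547 bbox mid [0.6556 0.1666 0.0887] size [0.09  0.08  0.017] ztop 0.0972
scene n 153 circ [0.5834 0.2253] 0.0357 bbox mid [0.5837 0.2257 0.0887] size [0.068 0.066 0.017] ztop 0.0971
scene n 155 circ [0.5373 0.3468] 0.0364 bbox mid [0.5383 0.3453 0.0879] size [0.068 0.066 0.015] ztop 0.0956
scene n 147 circ [0.4082 0.3095] 0.0358 bbox mid [0.4092 0.3096 0.0886] size [0.068 0.066 0.017] ztop 0.0969
scene n 196 circ [ 0.5789 -0.2851] 0.0322 bbox mid [ 0.5838 -0.2852  0.0688] size [0.047 0.058 0.017] ztop 0.0775
scene n 35 circ [ 0.4473 -0.1883] 0.0132 bbox mid [ 0.4489 -0.1874  0.0569] size [0.019 0.022 0.02 ] ztop 0.0667
scene n 39 circ [ 0.4428 -0.2645] 0.0124 bbox mid [ 0.4433 -0.2649  0.0564] size [0.022 0.022 0.022] ztop 0.0674
scene n 38 circ [ 0.4385 -0.3501] 0.0126 bbox mid [ 0.4382 -0.3479  0.0564] size [0.022 0.019 0.02 ] ztop 0.0666
side n 405 circ [0.4464 0.1836] 0.0363 bbox mid [0.4449 0.18
[... 223 characters left out ...]
78] size [0.066 0.067 0.015] ztop 0.0954
side n 513 circ [0.5363 0.3467] 0.0355 bbox mid [0.536  0.3476 0.0874] size [0.066 0.066 0.014] ztop 0.0946
side n 503 circ [0.4068 0.311 ] 0.0357 bbox mid [0.4053 0.3115 0.0877] size [0.065 0.067 0.015] ztop 0.0951
side n 174 circ [ 0.5802 -0.2835] 0.034 bbox mid [ 0.5822 -0.2833  0.0681] size [0.044 0.062 0.014] ztop 0.0751
side n 71 circ [ 0.4456 -0.1843] 0.013 bbox mid [ 0.4464 -0.184   0.0557] size [0.021 0.023 0.02 ] ztop 0.0656
side n 62 circ [ 0.4421 -0.2608] 0.013 bbox mid [ 0.4408 -0.2607  0.0556] size [0.02  0.02  0.021] ztop 0.066
side n 59 circ [ 0.4353 -0.3426] 0.0138 bbox mid [ 0.4361 -0.3424  0.0552] size [0.021 0.022 0.02 ] ztop 0.065
```

View pics/scene1.png

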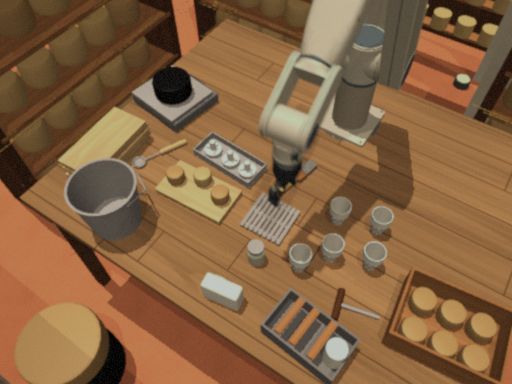

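The scene view shows all three lids upright in the tray at px (213,147), (231,160) and (248,170), and all five moulds open. The fresh cheese has been knocked aside on the board to px (203,176), about 35 mm towards -x. I'll put it back in the gap first.

Run:
```python
from h import *
for n in ("scene","side"): blobs(n,[(.5,.66,-.325,-.245)],.06,.08)
```

```text
scene n 221 circ [ 0.5786 -0.2867] 0.0324 bbox mid [ 0.5783 -0.2864  0.0682] size [0.06  0.057 0.016] ztop 0.0761
side n 230 circ [ 0.5725 -0.2816] 0.0339 bbox mid [ 0.5749 -0.2814  0.068 ] size [0.059 0.061 0.016] ztop 0.0759
```

Call:
jog_arm(steps=[{"grip":0,"dx":-50,"dy":0,"dz":0,"turn":0},{"grip":0,"dx":-105,"dy":0,"dz":0,"turn":0},{"grip":0,"dx":-160,"dy":-5,"dz":0,"turn":0},{"grip":0,"dx":-215,"dy":-10,"dz":0,"turn":0},{"grip":0,"dx":-270,"dy":-15,"dz":0,"turn":0},{"grip":0,"dx":-320,"dy":-20,"dz":0,"turn":0},{"grip":0,"dx":-340,"dy":-20,"dz":0,"turn":0},{"grip":0,"dx":-340,"dy":-20,"dz":0,"turn":0},{"grip":0,"dx":-340,"dy":-20,"dz":0,"turn":0},{"grip":0,"dx":-340,"dy":-20,"dz":0,"turn":0}])

```text
clock: 27.25
position: [0.5749, -0.2851, 0.2164]
tcp_rot: [0.707, 0.708, 0.0, -0.0]
ft_force: [0.0, -0.6, 1.4]
grip_width: 1.003
gripper_force: 0.0
```

Run:
```python
from h import *
s=get_state();print(np.round(s["position"],4),s["grip_width"])
im,W=blobs("wrist",[(.5,.66,-.325,-.245),(.5,.66,-.24,-.14)],.055,.08)
cv2.imwrite("pics/w4.png",im[:,:,::-1])
```

```text
[ 0.5749 -0.2851  0.2164] 1.0029767842898232
wrist n 2491 circ [ 0.5746 -0.2863] 0.032 bbox mid [ 0.5747 -0.2844  0.0667] size [0.058 0.057 0.014] ztop 0.0736
wrist n 3291 circ [ 0.6031 -0.1908] 0.0319 bbox mid [ 0.6022 -0.191   0.0678] size [0.058 0.058 0.012] ztop 0.0737
```

View pics/w4.png

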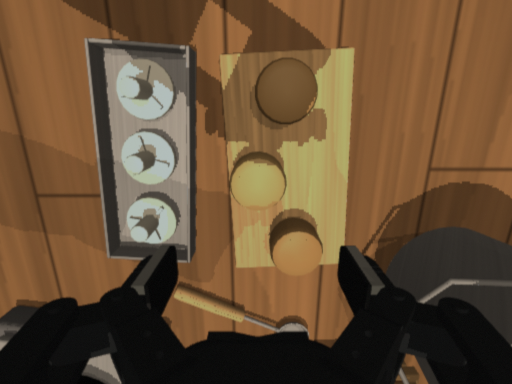

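The wrist view shows the displaced cheese upright on the board at px (258,180), measured (0.5746,-0.286), and the lids in the tray. I'll regrasp it.

Call:
jog_arm(steps=[{"grip":0,"dx":0,"dy":0,"dz":50,"turn":0},{"grip":0,"dx":0,"dy":0,"dz":105,"turn":0},{"grip":0,"dx":0,"dy":0,"dz":150,"turn":0},{"grip":0,"dx":0,"dy":0,"dz":180,"turn":0},{"grip":0,"dx":0,"dy":0,"dz":189,"turn":0},{"grip":0,"dx":0,"dy":0,"dz":189,"turn":0},{"grip":0.5,"dx":0,"dy":0,"dz":189,"turn":0},{"grip":0.5,"dx":0,"dy":0,"dz":189,"turn":0},{"grip":0.5,"dx":0,"dy":0,"dz":189,"turn":0},{"grip":0.5,"dx":0,"dy":0,"dz":189,"turn":0}])

```text
clock: 28.55
position: [0.5759, -0.287, 0.0292]
tcp_rot: [0.707, 0.707, 0.0, 0.001]
ft_force: [-0.2, 1.0, 6.8]
grip_width: 0.741
gripper_force: 44.5
```

Call:
jog_arm(steps=[{"grip":0.5,"dx":0,"dy":0,"dz":-10,"turn":0},{"grip":0.5,"dx":0,"dy":0,"dz":-20,"turn":0},{"grip":0.5,"dx":3,"dy":15,"dz":-20,"turn":0},{"grip":0.5,"dx":5,"dy":30,"dz":-20,"turn":0},{"grip":0.5,"dx":5,"dy":38,"dz":-20,"turn":0},{"grip":0.5,"dx":5,"dy":38,"dz":-20,"turn":0},{"grip":0.5,"dx":5,"dy":38,"dz":-10,"turn":0},{"grip":0.5,"dx":5,"dy":38,"dz":-2,"turn":0},{"grip":0.5,"dx":5,"dy":38,"dz":0,"turn":0},{"grip":0.5,"dx":5,"dy":38,"dz":0,"turn":0}])

```text
clock: 29.8
position: [0.6117, -0.2813, 0.029]
tcp_rot: [0.707, 0.707, -0.0, -0.001]
ft_force: [-7.5, 3.6, 18.7]
grip_width: 0.742
gripper_force: 46.5
```

Call:
jog_arm(steps=[{"grip":0.3,"dx":0,"dy":0,"dz":0,"turn":0},{"grip":0,"dx":0,"dy":0,"dz":0,"turn":0},{"grip":0,"dx":0,"dy":0,"dz":0,"turn":0},{"grip":0,"dx":0,"dy":0,"dz":-30,"turn":0},{"grip":0,"dx":0,"dy":0,"dz":-90,"turn":0},{"grip":0,"dx":0,"dy":0,"dz":-150,"turn":0},{"grip":0,"dx":50,"dy":5,"dz":-195,"turn":0},{"grip":0,"dx":105,"dy":12,"dz":-200,"turn":0},{"grip":0,"dx":160,"dy":20,"dz":-200,"turn":0},{"grip":0,"dx":215,"dy":27,"dz":-200,"turn":0}])

```text
clock: 31.05
position: [0.6398, -0.0649, 0.2273]
tcp_rot: [0.707, 0.707, 0.0, 0.0]
ft_force: [0.4, 0.0, 0.3]
grip_width: 1.001
gripper_force: 0.0
```

Run:
```python
from h import *
s=get_state();print(np.round(s["position"],4))
for n in ("scene","side"): blobs(n,[(.5,.68,-.325,-.245)],.06,.08)
im,W=blobs("wrist",[(.48,.66,-.1,.08)],.01,.022)
x,y,z=np.moveaxis(W,-1,0)
m=(x>.45)&(x<.7)&(y>-.12)&(y<.1)&(z>.008)&(z<.025)
print(cv2.minAreaRect(W[m][:,:2].astype(np.float32)))
```

```text
[ 0.6398 -0.0649  0.2273]
scene n 235 circ [ 0.6145 -0.2809] 0.033 bbox mid [ 0.615  -0.2797  0.0689] size [0.061 0.059 0.017] ztop 0.0773
side n 229 circ [ 0.6124 -0.2805] 0.0345 bbox mid [ 0.6112 -0.2786  0.0678] size [0.058 0.062 0.015] ztop 0.0754
wrist n 11859 circ [ 0.5683 -0.0087] 0.1059 bbox mid [ 0.568  -0.0082  0.0137] size [0.147 0.148 0.006] ztop 0.0169
((0.5746883153915405, -0.008337490260601044), (0.25084951519966125, 0.15038003027439117), 2.0263941287994385)
```

Call:
jog_arm(steps=[{"grip":0,"dx":55,"dy":6,"dz":0,"turn":0},{"grip":0,"dx":110,"dy":12,"dz":0,"turn":0},{"grip":0,"dx":165,"dy":18,"dz":0,"turn":0},{"grip":0,"dx":210,"dy":24,"dz":0,"turn":0},{"grip":0,"dx":226,"dy":25,"dz":0,"turn":0},{"grip":0,"dx":226,"dy":25,"dz":30,"turn":0},{"grip":0,"dx":226,"dy":25,"dz":80,"turn":0},{"grip":0,"dx":226,"dy":25,"dz":110,"turn":0},{"grip":0,"dx":226,"dy":25,"dz":110,"turn":0},{"grip":0,"dx":226,"dy":25,"dz":110,"turn":0}])

```text
clock: 32.45
position: [0.6658, 0.1586, 0.1185]
tcp_rot: [0.707, 0.707, 0.001, 0.0]
ft_force: [-0.1, 0.7, 0.5]
grip_width: 1.0
gripper_force: 0.0
```

Call:
jog_arm(steps=[{"grip":0,"dx":1,"dy":-1,"dz":30,"turn":0},{"grip":0,"dx":1,"dy":-1,"dz":55,"turn":0},{"grip":0,"dx":1,"dy":-1,"dz":68,"turn":0},{"grip":0,"dx":1,"dy":-1,"dz":68,"turn":0},{"grip":0.5,"dx":1,"dy":-1,"dz":68,"turn":0},{"grip":0.5,"dx":1,"dy":-1,"dz":68,"turn":0},{"grip":0.5,"dx":1,"dy":-1,"dz":68,"turn":0},{"grip":0.5,"dx":1,"dy":-1,"dz":68,"turn":0},{"grip":0.5,"dx":1,"dy":-1,"dz":68,"turn":0},{"grip":0.5,"dx":1,"dy":-1,"dz":68,"turn":0}])

```text
clock: 33.7
position: [0.665, 0.1607, 0.0511]
tcp_rot: [0.707, 0.707, 0.001, 0.001]
ft_force: [0.5, 1.5, 7.0]
grip_width: 0.778
gripper_force: 45.4
```

Call:
jog_arm(steps=[{"grip":0.5,"dx":0,"dy":0,"dz":-50,"turn":0},{"grip":0.5,"dx":0,"dy":0,"dz":-100,"turn":0},{"grip":0.5,"dx":-40,"dy":-25,"dz":-110,"turn":0},{"grip":0.5,"dx":-90,"dy":-52,"dz":-110,"turn":0},{"grip":0.5,"dx":-135,"dy":-78,"dz":-110,"turn":0},{"grip":0.5,"dx":-169,"dy":-97,"dz":-110,"turn":0},{"grip":0.5,"dx":-169,"dy":-97,"dz":-70,"turn":0},{"grip":0.5,"dx":-169,"dy":-97,"dz":-35,"turn":0},{"grip":0.5,"dx":-169,"dy":-97,"dz":-18,"turn":0},{"grip":0.5,"dx":-169,"dy":-97,"dz":-18,"turn":0}])

```text
clock: 34.95
position: [0.5668, -0.0084, 0.067]
tcp_rot: [0.707, 0.707, -0.0, -0.0]
ft_force: [0.4, -0.8, -1.4]
grip_width: 0.777
gripper_force: 45.6
```

Call:
jog_arm(steps=[{"grip":0.5,"dx":0,"dy":0,"dz":2,"turn":0},{"grip":0.5,"dx":0,"dy":0,"dz":2,"turn":0},{"grip":0,"dx":0,"dy":0,"dz":2,"turn":0},{"grip":0,"dx":0,"dy":0,"dz":2,"turn":0},{"grip":0,"dx":0,"dy":0,"dz":2,"turn":0},{"grip":0,"dx":0,"dy":0,"dz":-40,"turn":0},{"grip":0,"dx":0,"dy":0,"dz":-100,"turn":0},{"grip":0,"dx":40,"dy":3,"dz":-140,"turn":0},{"grip":0,"dx":95,"dy":6,"dz":-140,"turn":0},{"grip":0,"dx":130,"dy":8,"dz":-140,"turn":0}])

```text
clock: 36.2
position: [0.575, 0.1234, 0.2085]
tcp_rot: [0.707, 0.707, 0.001, 0.001]
ft_force: [0.5, 0.2, 0.2]
grip_width: 0.996
gripper_force: 0.0
```

Run:
```python
from h import *
s=get_state();print(np.round(s["position"],4))
im,W=blobs("wrist",[(.39,.5,.13,.24),(.53,.63,.18,.27),(.48,.59,.3,.4),(.36,.46,.26,.36)],.08,.1)
for n in ("scene","side"): blobs(n,[(.50,.64,-.08,.08)],.095,.115);
```

```text
[0.575  0.1234 0.2085]
wrist n 1811 circ [0.4448 0.1827] 0.0346 bbox mid [0.4453 0.183  0.087 ] size [0.066 0.065 0.014] ztop 0.0938
wrist n 1614 circ [0.5806 0.2263] 0.0341 bbox mid [0.5805 0.2263 0.087 ] size [0.065 0.066 0.013] ztop 0.0937
wrist (0.48, 0.59, 0.3, 0.4) none 0
wrist n 528 circ [0.4077 0.2859] 0.0227 bbox mid [0.4081 0.2818 0.0869] size [0.043 0.01  0.013] ztop 0.0935
scene n 143 circ [ 0.5699 -0.0097] 0.0362 bbox mid [ 0.5694 -0.009   0.1036] size [0.067 0.066 0.017] ztop 0.1119
side n 303 circ [ 0.5672 -0.0079] 0.0376 bbox mid [ 0.5666 -0.0074  0.1024] size [0.065 0.068 0.015] ztop 0.1097
```

Call:
jog_arm(steps=[{"grip":0,"dx":50,"dy":3,"dz":0,"turn":0},{"grip":0,"dx":95,"dy":5,"dz":0,"turn":0},{"grip":0,"dx":103,"dy":5,"dz":20,"turn":0},{"grip":0,"dx":103,"dy":5,"dz":70,"turn":0},{"grip":0,"dx":103,"dy":5,"dz":115,"turn":0},{"grip":0,"dx":103,"dy":5,"dz":145,"turn":0},{"grip":0,"dx":103,"dy":5,"dz":157,"turn":0},{"grip":0,"dx":103,"dy":5,"dz":157,"turn":0},{"grip":0.5,"dx":103,"dy":5,"dz":157,"turn":0},{"grip":0.5,"dx":103,"dy":5,"dz":157,"turn":0}])

```text
clock: 37.6
position: [0.5809, 0.2247, 0.052]
tcp_rot: [0.707, 0.707, 0.001, 0.001]
ft_force: [-0.2, -0.3, 4.0]
grip_width: 0.792
gripper_force: 45.3
```

Call:
jog_arm(steps=[{"grip":0.5,"dx":0,"dy":0,"dz":0,"turn":0},{"grip":0.5,"dx":0,"dy":0,"dz":0,"turn":0},{"grip":0.5,"dx":0,"dy":0,"dz":-50,"turn":0},{"grip":0.5,"dx":0,"dy":0,"dz":-105,"turn":0},{"grip":0.5,"dx":0,"dy":0,"dz":-150,"turn":0},{"grip":0.5,"dx":-50,"dy":-3,"dz":-160,"turn":0},{"grip":0.5,"dx":-105,"dy":-6,"dz":-160,"turn":0},{"grip":0.5,"dx":-160,"dy":-9,"dz":-160,"turn":0},{"grip":0.5,"dx":-210,"dy":-12,"dz":-160,"turn":0},{"grip":0.5,"dx":-235,"dy":-13,"dz":-160,"turn":0}])

```text
clock: 38.85
position: [0.5662, -0.0128, 0.2108]
tcp_rot: [0.708, 0.706, 0.0, 0.0]
ft_force: [-0.5, 1.3, -1.6]
grip_width: 0.786
gripper_force: 46.0
```

Call:
jog_arm(steps=[{"grip":0.5,"dx":2,"dy":1,"dz":0,"turn":0},{"grip":0.5,"dx":2,"dy":1,"dz":20,"turn":0},{"grip":0.5,"dx":2,"dy":1,"dz":45,"turn":0},{"grip":0.5,"dx":2,"dy":1,"dz":70,"turn":0},{"grip":0.5,"dx":2,"dy":1,"dz":85,"turn":0},{"grip":0.5,"dx":2,"dy":1,"dz":95,"turn":0},{"grip":0.5,"dx":2,"dy":1,"dz":102,"turn":0},{"grip":0.5,"dx":2,"dy":1,"dz":106,"turn":0},{"grip":0.5,"dx":2,"dy":1,"dz":108,"turn":0},{"grip":0.5,"dx":2,"dy":1,"dz":108,"turn":0}])

```text
clock: 40.1
position: [0.568, -0.0086, 0.1031]
tcp_rot: [0.707, 0.707, 0.0, 0.0]
ft_force: [-2.0, 0.6, 3.1]
grip_width: 0.79
gripper_force: 46.3
```

Call:
jog_arm(steps=[{"grip":0.5,"dx":0,"dy":0,"dz":3,"turn":0},{"grip":0.5,"dx":0,"dy":0,"dz":3,"turn":0},{"grip":0,"dx":0,"dy":0,"dz":2,"turn":0},{"grip":0,"dx":0,"dy":0,"dz":2,"turn":0},{"grip":0,"dx":0,"dy":0,"dz":0,"turn":0},{"grip":0,"dx":0,"dy":0,"dz":-40,"turn":0},{"grip":0,"dx":0,"dy":0,"dz":-90,"turn":0},{"grip":0,"dx":40,"dy":-25,"dz":-110,"turn":0},{"grip":0,"dx":85,"dy":-55,"dz":-110,"turn":0},{"grip":0,"dx":120,"dy":-80,"dz":-110,"turn":0}])

```text
clock: 41.35
position: [0.4867, 0.1127, 0.2126]
tcp_rot: [0.707, 0.707, 0.0, 0.0]
ft_force: [0.7, 1.4, 0.5]
grip_width: 0.999
gripper_force: 0.0
```

Run:
```python
from h import *
s=get_state();print(np.round(s["position"],4))
im,W=blobs("wrist",[(.39,.5,.13,.24)],.08,.1)
for n in ("scene","side"): blobs(n,[(.50,.64,-.08,.08)],.13,.16); blobs(n,[(.5,.68,-.325,-.245)],.06,.08)
```

```text
[0.4867 0.1127 0.2126]
wrist n 1394 circ [0.4444 0.183 ] 0.0341 bbox mid [0.4447 0.1831 0.0868] size [0.066 0.065 0.013] ztop 0.0934
scene n 154 circ [ 0.5695 -0.006 ] 0.0366 bbox mid [ 0.5703 -0.0066  0.1386] size [0.069 0.065 0.017] ztop 0.1469
scene n 229 circ [ 0.6153 -0.282 ] 0.0325 bbox mid [ 0.6163 -0.2802  0.0689] size [0.057 0.057 0.017] ztop 0.0774
side n 300 circ [ 0.5676 -0.0054] 0.0367 bbox mid [ 0.568  -0.0058  0.1379] size [0.066 0.069 0.015] ztop 0.1456
side n 63 circ [ 0.6123 -0.264 ] 0.0269 bbox mid [ 0.6123 -0.2559  0.0661] size [0.052 0.019 0.012] ztop 0.0719
```

Call:
jog_arm(steps=[{"grip":0,"dx":40,"dy":-25,"dz":0,"turn":0},{"grip":0,"dx":71,"dy":-42,"dz":0,"turn":0},{"grip":0,"dx":71,"dy":-42,"dz":20,"turn":0},{"grip":0,"dx":71,"dy":-42,"dz":70,"turn":0},{"grip":0,"dx":71,"dy":-42,"dz":115,"turn":0},{"grip":0,"dx":71,"dy":-42,"dz":148,"turn":0},{"grip":0,"dx":71,"dy":-42,"dz":161,"turn":0},{"grip":0,"dx":71,"dy":-42,"dz":161,"turn":0},{"grip":0.5,"dx":71,"dy":-42,"dz":161,"turn":0},{"grip":0.5,"dx":71,"dy":-42,"dz":161,"turn":0}])

```text
clock: 42.85
position: [0.4466, 0.1827, 0.0529]
tcp_rot: [0.707, 0.707, 0.001, 0.0]
ft_force: [-1.6, -0.7, 2.7]
grip_width: 0.786
gripper_force: 44.0
```

Call:
jog_arm(steps=[{"grip":0.5,"dx":0,"dy":0,"dz":0,"turn":0},{"grip":0.5,"dx":0,"dy":0,"dz":0,"turn":0},{"grip":0.5,"dx":0,"dy":0,"dz":-50,"turn":0},{"grip":0.5,"dx":0,"dy":0,"dz":-105,"turn":0},{"grip":0.5,"dx":0,"dy":0,"dz":-160,"turn":0},{"grip":0.5,"dx":0,"dy":0,"dz":-185,"turn":0},{"grip":0.5,"dx":-40,"dy":25,"dz":-185,"turn":0},{"grip":0.5,"dx":-80,"dy":50,"dz":-185,"turn":0},{"grip":0.5,"dx":-120,"dy":77,"dz":-185,"turn":0},{"grip":0.5,"dx":-160,"dy":102,"dz":-185,"turn":0}])

```text
clock: 44.1
position: [0.5486, 0.0212, 0.2373]
tcp_rot: [0.707, 0.707, 0.001, 0.001]
ft_force: [0.3, 0.7, -0.6]
grip_width: 0.789
gripper_force: 46.1
```

Call:
jog_arm(steps=[{"grip":0.5,"dx":-20,"dy":14,"dz":0,"turn":0},{"grip":0.5,"dx":-28,"dy":19,"dz":0,"turn":0},{"grip":0.5,"dx":-28,"dy":19,"dz":15,"turn":0},{"grip":0.5,"dx":-28,"dy":19,"dz":40,"turn":0},{"grip":0.5,"dx":-28,"dy":19,"dz":62,"turn":0},{"grip":0.5,"dx":-28,"dy":19,"dz":80,"turn":0},{"grip":0.5,"dx":-28,"dy":19,"dz":90,"turn":0},{"grip":0.5,"dx":-28,"dy":19,"dz":96,"turn":0},{"grip":0.5,"dx":-28,"dy":19,"dz":98,"turn":0},{"grip":0.5,"dx":-28,"dy":19,"dz":98,"turn":0}])

```text
clock: 45.35
position: [0.5689, -0.0057, 0.14]
tcp_rot: [0.707, 0.707, 0.002, 0.002]
ft_force: [1.1, -0.7, 5.2]
grip_width: 0.787
gripper_force: 46.4
```

Call:
jog_arm(steps=[{"grip":0.5,"dx":0,"dy":0,"dz":3,"turn":0},{"grip":0.5,"dx":0,"dy":0,"dz":3,"turn":0},{"grip":0,"dx":0,"dy":0,"dz":2,"turn":0},{"grip":0,"dx":0,"dy":0,"dz":2,"turn":0},{"grip":0,"dx":0,"dy":0,"dz":0,"turn":0},{"grip":0,"dx":0,"dy":0,"dz":-40,"turn":0},{"grip":0,"dx":0,"dy":0,"dz":-90,"turn":0},{"grip":0,"dx":40,"dy":-5,"dz":-100,"turn":0},{"grip":0,"dx":95,"dy":-10,"dz":-100,"turn":0},{"grip":0,"dx":155,"dy":-15,"dz":-100,"turn":0}])

```text
clock: 46.6
position: [0.5515, 0.1506, 0.2386]
tcp_rot: [0.708, 0.707, 0.0, 0.0]
ft_force: [0.8, 0.9, -0.2]
grip_width: 1.002
gripper_force: 0.0
```

Call:
jog_arm(steps=[{"grip":0,"dx":55,"dy":-5,"dz":10,"turn":0},{"grip":0,"dx":105,"dy":-10,"dz":30,"turn":0},{"grip":0,"dx":130,"dy":-13,"dz":40,"turn":0},{"grip":0,"dx":130,"dy":-13,"dz":40,"turn":0},{"grip":0,"dx":130,"dy":-13,"dz":40,"turn":0},{"grip":0,"dx":130,"dy":-13,"dz":40,"turn":0},{"grip":0,"dx":130,"dy":-13,"dz":40,"turn":0},{"grip":0,"dx":130,"dy":-13,"dz":40,"turn":0},{"grip":0,"dx":130,"dy":-13,"dz":40,"turn":0},{"grip":0,"dx":130,"dy":-13,"dz":40,"turn":0}])

```text
clock: 47.85
position: [0.5388, 0.2794, 0.1984]
tcp_rot: [0.707, 0.707, 0.0, 0.0]
ft_force: [0.5, -0.2, 0.7]
grip_width: 0.997
gripper_force: 0.0
```

Run:
```python
from h import *
s=get_state();print(np.round(s["position"],4))
im,W=blobs("wrist",[(.48,.59,.3,.4),(.36,.46,.26,.36)],.08,.1)
for n in ("scene","side"): blobs(n,[(.50,.64,-.08,.08)],.165,.19)
```

```text
[0.5388 0.2794 0.1984]
wrist n 1525 circ [0.5358 0.3466] 0.034 bbox mid [0.5357 0.3468 0.0869] size [0.065 0.065 0.013] ztop 0.0935
wrist n 1859 circ [0.4049 0.3111] 0.0347 bbox mid [0.4057 0.3113 0.0869] size [0.066 0.065 0.013] ztop 0.0935
scene n 169 circ [ 0.5708 -0.0074] 0.0358 bbox mid [ 0.5708 -0.0063  0.1745] size [0.069 0.067 0.018] ztop 0.1835
side n 362 circ [ 0.568  -0.0065] 0.0372 bbox mid [ 0.5679 -0.0047  0.1734] size [0.065 0.069 0.016] ztop 0.1815
```

Call:
jog_arm(steps=[{"grip":0,"dx":45,"dy":-2,"dz":0,"turn":0},{"grip":0,"dx":68,"dy":-3,"dz":0,"turn":0},{"grip":0,"dx":68,"dy":-3,"dz":20,"turn":0},{"grip":0,"dx":68,"dy":-3,"dz":65,"turn":0},{"grip":0,"dx":68,"dy":-3,"dz":110,"turn":0},{"grip":0,"dx":68,"dy":-3,"dz":138,"turn":0},{"grip":0,"dx":68,"dy":-3,"dz":147,"turn":0},{"grip":0,"dx":68,"dy":-3,"dz":147,"turn":0},{"grip":0.5,"dx":68,"dy":-3,"dz":147,"turn":0},{"grip":0.5,"dx":68,"dy":-3,"dz":147,"turn":0}])

```text
clock: 49.25
position: [0.5366, 0.3479, 0.0529]
tcp_rot: [0.707, 0.707, 0.001, 0.0]
ft_force: [-1.4, -1.1, 3.5]
grip_width: 0.777
gripper_force: 45.0
```

Call:
jog_arm(steps=[{"grip":0.5,"dx":0,"dy":0,"dz":0,"turn":0},{"grip":0.5,"dx":0,"dy":0,"dz":0,"turn":0},{"grip":0.5,"dx":0,"dy":0,"dz":-50,"turn":0},{"grip":0.5,"dx":0,"dy":0,"dz":-105,"turn":0},{"grip":0.5,"dx":0,"dy":0,"dz":-160,"turn":0},{"grip":0.5,"dx":0,"dy":0,"dz":-210,"turn":0},{"grip":0.5,"dx":-40,"dy":4,"dz":-225,"turn":0},{"grip":0.5,"dx":-95,"dy":9,"dz":-225,"turn":0},{"grip":0.5,"dx":-150,"dy":14,"dz":-225,"turn":0},{"grip":0.5,"dx":-200,"dy":19,"dz":-225,"turn":0}])

```text
clock: 50.5
position: [0.5544, 0.1457, 0.2767]
tcp_rot: [0.707, 0.707, 0.0, 0.0]
ft_force: [0.3, 0.7, -0.8]
grip_width: 0.776
gripper_force: 45.9
```

Call:
jog_arm(steps=[{"grip":0.5,"dx":-50,"dy":5,"dz":0,"turn":0},{"grip":0.5,"dx":-105,"dy":10,"dz":0,"turn":0},{"grip":0.5,"dx":-145,"dy":13,"dz":0,"turn":0},{"grip":0.5,"dx":-152,"dy":13,"dz":0,"turn":0},{"grip":0.5,"dx":-152,"dy":13,"dz":15,"turn":0},{"grip":0.5,"dx":-152,"dy":13,"dz":35,"turn":0},{"grip":0.5,"dx":-152,"dy":13,"dz":55,"turn":0},{"grip":0.5,"dx":-152,"dy":13,"dz":70,"turn":0},{"grip":0.5,"dx":-152,"dy":13,"dz":75,"turn":0},{"grip":0.5,"dx":-152,"dy":13,"dz":75,"turn":0}])

```text
clock: 51.75
position: [0.5677, -0.0041, 0.2011]
tcp_rot: [0.707, 0.707, -0.0, -0.0]
ft_force: [0.5, -0.1, -1.1]
grip_width: 0.778
gripper_force: 45.8
```

Call:
jog_arm(steps=[{"grip":0.5,"dx":1,"dy":0,"dz":10,"turn":0},{"grip":0.5,"dx":1,"dy":0,"dz":18,"turn":0},{"grip":0.5,"dx":1,"dy":0,"dz":24,"turn":0},{"grip":0.5,"dx":1,"dy":0,"dz":27,"turn":0},{"grip":0.5,"dx":1,"dy":0,"dz":27,"turn":0},{"grip":0.5,"dx":1,"dy":0,"dz":27,"turn":0},{"grip":0.5,"dx":1,"dy":0,"dz":27,"turn":0},{"grip":0.5,"dx":1,"dy":0,"dz":27,"turn":0},{"grip":0.5,"dx":1,"dy":0,"dz":27,"turn":0},{"grip":0.5,"dx":1,"dy":0,"dz":27,"turn":0}])

```text
clock: 53.0
position: [0.5687, -0.0035, 0.1758]
tcp_rot: [0.707, 0.707, 0.001, 0.001]
ft_force: [-1.4, 0.1, 9.6]
grip_width: 0.78
gripper_force: 47.1
```

Seated. I'll push lightly, release, and go for the last mould (A).

Call:
jog_arm(steps=[{"grip":0.5,"dx":0,"dy":0,"dz":2,"turn":0},{"grip":0.5,"dx":0,"dy":0,"dz":2,"turn":0},{"grip":0,"dx":0,"dy":0,"dz":1,"turn":0},{"grip":0,"dx":0,"dy":0,"dz":1,"turn":0},{"grip":0,"dx":0,"dy":0,"dz":0,"turn":0},{"grip":0,"dx":0,"dy":0,"dz":-40,"turn":0},{"grip":0,"dx":0,"dy":0,"dz":-90,"turn":0},{"grip":0,"dx":40,"dy":-20,"dz":-100,"turn":0},{"grip":0,"dx":90,"dy":-50,"dz":-100,"turn":0},{"grip":0,"dx":140,"dy":-80,"dz":-100,"turn":0}])

```text
clock: 54.25
position: [0.4869, 0.1375, 0.2743]
tcp_rot: [0.707, 0.707, 0.0, 0.0]
ft_force: [0.4, 0.2, -0.6]
grip_width: 1.0
gripper_force: 0.0
```

Call:
jog_arm(steps=[{"grip":0,"dx":45,"dy":-25,"dz":20,"turn":0},{"grip":0,"dx":90,"dy":-50,"dz":50,"turn":0},{"grip":0,"dx":130,"dy":-70,"dz":80,"turn":0},{"grip":0,"dx":160,"dy":-80,"dz":100,"turn":0},{"grip":0,"dx":174,"dy":-83,"dz":110,"turn":0},{"grip":0,"dx":174,"dy":-83,"dz":110,"turn":0},{"grip":0,"dx":174,"dy":-83,"dz":110,"turn":0},{"grip":0,"dx":174,"dy":-83,"dz":110,"turn":0},{"grip":0,"dx":174,"dy":-83,"dz":110,"turn":0},{"grip":0,"dx":174,"dy":-83,"dz":110,"turn":0}])

```text
clock: 55.5
position: [0.405, 0.3102, 0.1646]
tcp_rot: [0.707, 0.707, 0.0, 0.0]
ft_force: [-0.3, 0.4, 1.1]
grip_width: 0.997
gripper_force: 0.0
```

Run:
```python
from h import *
s=get_state();print(np.round(s["position"],4))
for n in ("scene","side"): blobs(n,[(.50,.64,-.08,.08)],.2,.23)
```

```text
[0.405  0.3102 0.1646]
scene n 195 circ [ 0.5678 -0.0063] 0.0376 bbox mid [ 0.5701 -0.005   0.2097] size [0.067 0.068 0.018] ztop 0.2189
side n 364 circ [ 0.5683 -0.0033] 0.0369 bbox mid [ 0.5695 -0.0029  0.2087] size [0.062 0.069 0.017] ztop 0.2173
```

Call:
jog_arm(steps=[{"grip":0,"dx":1,"dy":0,"dz":40,"turn":0},{"grip":0,"dx":1,"dy":0,"dz":80,"turn":0},{"grip":0,"dx":1,"dy":0,"dz":105,"turn":0},{"grip":0,"dx":1,"dy":0,"dz":113,"turn":0},{"grip":0,"dx":1,"dy":0,"dz":113,"turn":0},{"grip":0.5,"dx":1,"dy":0,"dz":113,"turn":0},{"grip":0.5,"dx":1,"dy":0,"dz":113,"turn":0},{"grip":0.5,"dx":1,"dy":0,"dz":113,"turn":0},{"grip":0.5,"dx":1,"dy":0,"dz":113,"turn":0},{"grip":0.5,"dx":1,"dy":0,"dz":113,"turn":0}])

```text
clock: 56.85
position: [0.4054, 0.312, 0.0527]
tcp_rot: [0.707, 0.707, 0.001, 0.0]
ft_force: [-1.0, -0.5, 7.6]
grip_width: 0.78
gripper_force: 44.7
```

Call:
jog_arm(steps=[{"grip":0.5,"dx":0,"dy":0,"dz":-30,"turn":0},{"grip":0.5,"dx":0,"dy":0,"dz":-80,"turn":0},{"grip":0.5,"dx":0,"dy":0,"dz":-135,"turn":0},{"grip":0.5,"dx":0,"dy":0,"dz":-190,"turn":0},{"grip":0.5,"dx":0,"dy":0,"dz":-240,"turn":0},{"grip":0.5,"dx":0,"dy":0,"dz":-260,"turn":0},{"grip":0.5,"dx":-40,"dy":20,"dz":-260,"turn":0},{"grip":0.5,"dx":-85,"dy":43,"dz":-260,"turn":0},{"grip":0.5,"dx":-130,"dy":66,"dz":-260,"turn":0},{"grip":0.5,"dx":-175,"dy":90,"dz":-260,"turn":0}])

```text
clock: 58.1
position: [0.495, 0.135, 0.312]
tcp_rot: [0.707, 0.707, 0.001, 0.0]
ft_force: [1.4, 0.2, -0.9]
grip_width: 0.776
gripper_force: 45.7
```

Call:
jog_arm(steps=[{"grip":0.5,"dx":-45,"dy":24,"dz":0,"turn":0},{"grip":0.5,"dx":-95,"dy":50,"dz":0,"turn":0},{"grip":0.5,"dx":-130,"dy":68,"dz":0,"turn":0},{"grip":0.5,"dx":-140,"dy":73,"dz":0,"turn":0},{"grip":0.5,"dx":-140,"dy":73,"dz":15,"turn":0},{"grip":0.5,"dx":-140,"dy":73,"dz":35,"turn":0},{"grip":0.5,"dx":-140,"dy":73,"dz":55,"turn":0},{"grip":0.5,"dx":-140,"dy":73,"dz":70,"turn":0},{"grip":0.5,"dx":-140,"dy":73,"dz":75,"turn":0},{"grip":0.5,"dx":-140,"dy":73,"dz":75,"turn":0}])

```text
clock: 59.35
position: [0.5676, -0.0031, 0.2362]
tcp_rot: [0.707, 0.707, -0.0, -0.0]
ft_force: [0.1, 0.5, -0.5]
grip_width: 0.779
gripper_force: 45.8
```

Call:
jog_arm(steps=[{"grip":0.5,"dx":0,"dy":0,"dz":10,"turn":0},{"grip":0.5,"dx":0,"dy":0,"dz":18,"turn":0},{"grip":0.5,"dx":0,"dy":0,"dz":23,"turn":0},{"grip":0.5,"dx":0,"dy":0,"dz":26,"turn":0},{"grip":0.5,"dx":0,"dy":0,"dz":26,"turn":0},{"grip":0.5,"dx":0,"dy":0,"dz":26,"turn":0},{"grip":0.5,"dx":0,"dy":0,"dz":26,"turn":0},{"grip":0.5,"dx":0,"dy":0,"dz":26,"turn":0},{"grip":0.5,"dx":0,"dy":0,"dz":26,"turn":0},{"grip":0.5,"dx":0,"dy":0,"dz":26,"turn":0}])

```text
clock: 60.6
position: [0.5683, -0.0036, 0.2117]
tcp_rot: [0.707, 0.707, 0.001, 0.001]
ft_force: [-2.0, 0.4, 8.2]
grip_width: 0.784
gripper_force: 46.7
```

Call:
jog_arm(steps=[{"grip":0.5,"dx":0,"dy":0,"dz":2,"turn":0},{"grip":0.5,"dx":0,"dy":0,"dz":2,"turn":0},{"grip":0,"dx":0,"dy":0,"dz":1,"turn":0},{"grip":0,"dx":0,"dy":0,"dz":1,"turn":0},{"grip":0,"dx":0,"dy":0,"dz":0,"turn":0},{"grip":0,"dx":0,"dy":0,"dz":-30,"turn":0},{"grip":0,"dx":0,"dy":0,"dz":-70,"turn":0},{"grip":0,"dx":0,"dy":0,"dz":-105,"turn":0},{"grip":0,"dx":50,"dy":-10,"dz":-105,"turn":0},{"grip":0,"dx":100,"dy":-30,"dz":-105,"turn":0}])

```text
clock: 61.85
position: [0.538, 0.0972, 0.3156]
tcp_rot: [0.708, 0.706, 0.001, 0.0]
ft_force: [0.8, 1.0, 0.3]
grip_width: 1.0
gripper_force: 0.0
```

Call:
jog_arm(steps=[{"grip":0,"dx":50,"dy":-20,"dz":0,"turn":0},{"grip":0,"dx":100,"dy":-40,"dz":0,"turn":0},{"grip":0,"dx":150,"dy":-60,"dz":0,"turn":0},{"grip":0,"dx":150,"dy":-60,"dz":0,"turn":0},{"grip":0,"dx":150,"dy":-60,"dz":0,"turn":0},{"grip":0,"dx":150,"dy":-60,"dz":0,"turn":0},{"grip":0,"dx":150,"dy":-60,"dz":0,"turn":0},{"grip":0,"dx":150,"dy":-60,"dz":0,"turn":0},{"grip":0,"dx":150,"dy":-60,"dz":0,"turn":0},{"grip":0,"dx":150,"dy":-60,"dz":0,"turn":0}])

```text
clock: 63.1
position: [0.4778, 0.2463, 0.3153]
tcp_rot: [0.707, 0.707, -0.0, 0.0]
ft_force: [0.1, 0.3, -0.1]
grip_width: 1.0
gripper_force: 0.0
```

Run:
```python
from h import *
s=get_state();print(np.round(s["position"],4))
for n in ("scene","side"):
    im,W=blobs(n,[(.50,.64,-.08,.08)],.235,.27)
    blobs(n,[(.5,.68,-.325,-.245),(.5,.68,-.23,-.14),(.5,.68,-.43,-.33)],.06,.08)
    blobs(n,[(.38,.5,-.24,-.13),(.38,.5,-.32,-.225),(.38,.5,-.4,-.31)],.045,.1,20)
    cv2.imwrite(f"pics/{n}2.png",im[:,:,::-1])
```

```text
[0.4778 0.2463 0.3153]
scene n 211 circ [ 0.5686 -0.0047] 0.0363 bbox mid [ 0.57   -0.0048  0.2453] size [0.068 0.066 0.02 ] ztop 0.2552
scene n 231 circ [ 0.615  -0.2814] 0.033 bbox mid [ 0.6157 -0.28    0.0696] size [0.058 0.06  0.016] ztop 0.0778
scene n 244 circ [ 0.6077 -0.1914] 0.0326 bbox mid [ 0.608  -0.1893  0.0691] size [0.058 0.057 0.017] ztop 0.0776
scene n 224 circ [ 0.6231 -0.3687] 0.0337 bbox mid [ 0.6253 -0.3689  0.069 ] size [0.057 0.059 0.016] ztop 0.0772
scene n 37 circ [ 0.4499 -0.1858] 0.013 bbox mid [ 0.4484 -0.1864  0.0562] size [0.02  0.022 0.02 ] ztop 0.0664
scene n 40 circ [ 0.443 -0.267] 0.0127 bbox mid [ 0.443  -0.2654  0.0564] size [0.022 0.02  0.022] ztop 0.0672
scene n 37 circ [ 0.4391 -0.3488] 0.0121 bbox mid [ 0.4384 -0.3481  0.0564] size [0.02 0.02 0.02] ztop 0.0666
side n 262 circ [ 0.5686 -0.0019] 0.0354 bbox mid [0.5678 0.0045 0.2441] size [0.066 0.055 0.017] ztop 0.2529
side n 115 circ [ 0.6076 -0.2779] 0.0297 bbox mid [ 0.6005 -0.2773  0.0684] size [0.036 0.057 0.015] ztop 0.0758
side n 50 circ [ 0.5861 -0.1914] 0.0232 bbox mid [ 0.5821 -0.1918  0.0677] size [0.019 0.043 0.014] ztop 0.0747
side (0.5, 0.68, -0.43, -0.33) none 4
side n 71 circ [ 0.4454 -0.1854] 0.0132 bbox mid [ 0.4464 -0.1843  0.0556] size [0.021 0.024 0.02 ] ztop 0.0658
side n 62 circ [ 0.4379 -0.2633] 0.0146 bbox mid [ 0.4407 -0.2624  0.0554] size [0.021 0.025 0.02 ] ztop 0.0653
side n 59 circ [ 0.436  -0.3451] 0.0127 bbox mid [ 0.4358 -0.3444  0.0554] size [0.021 0.019 0.021] ztop 0.0658
```

View pics/scene2.png

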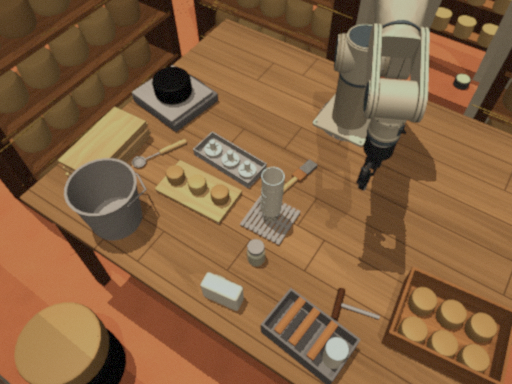

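View pics/side2.png

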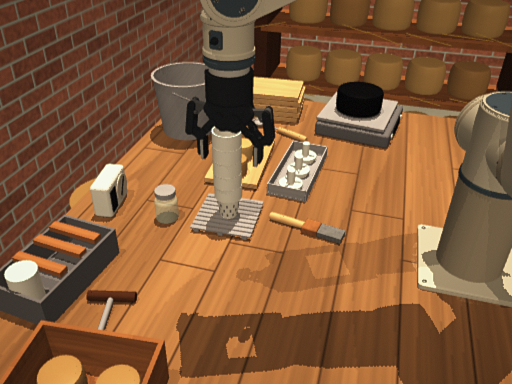

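The scene view shows a straight stack of five moulds on the drainer at px (272,195), top 0.253–0.255 against 0.251 expected. The fresh cheese is in the gap at px (198,185), and the lids are in the tray at (213,147), (231,160) and (248,170). The side view agrees, and the gripper only appears in front of the stack; it is 0.25 m away. Handing in.

```bash
python3 -c "
from workcell import *
print(finish_job())"
```

```text
the job is handed in; nothing more can be done
None
```

The bench is cleared and the job handed in: all five moulds are nested in one stack on the drainer, the three lids are in the tray, and the fresh cheese is flat in the gap on the board (knocked aside once mid-run, before any stacking, and put back).

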